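Book in a delivery at the hardware store's stock counter

ROBOT

A 6-joint arm with a two-finger parallel gripper is mounted at the origin on the work surface. World frame = base frame: x ahead of the robot, y to its left, z up, the work surface at z = 0. Lengths are in mm, angles in rad, forces in N, time in s.
With the tool pointing down it reaches from about 325 to 875 mm from the base axis. Payload 4.4 kg.
Tool frame: the origin (TCP) lies on the centre line of the jaws, within the pads' length; the fingertips stand ahead of it and the grasp point (between the pads) lies 6 mm ahead of it (ctrl.tcp_to_tips is the z of the fingertips in the tool frame, in mm); z points along the fingers, y is the line along which they close (so a half turn about z gives the same grasp; the last joint's range is limited). The gripper opens to 85 mm and grips with 20 to 120 N. Pads are 22 mm wide; open, the fingers measure 114 mm over their backs; the gripper's body (76 mm by 85 mm) begins 54 mm behind the grasp point. The pads swing forward as they close: fully open they stand 13 mm farther back than shut.
Start: joints at [-0.15, 0.207, 1.542, -0, 1.393, -0.15], TCP at [575.002, -0.012, 256.282] pointing down, gripper open.
Joint ranges: [-2.73, 2.73], [-0.86, 2.22], [0.23, 2.46], [-1.11, 4.25], [0.08, 2.63], [-2.82, 2.82]. Speed limits (rad/s): [2.79, 2.79, 3.14, 3.14, 3.14, 3.14].

INTERFACE

Orientations are given as a 3x3 rotation matrix whose columns are the frame's x, y, z axes.
In Python, from plant import ctrl, sensors, optics gives the robot as it stands. Calls block until the motion is done:
- ctrl.move_ptp(position, orientation): joint-space move of the TCP to a pose.
- ctrl.move_l(position, rot=None, vel=150, threshold=None): straight line of the TCP; rot=None keeps the orientation; vel is the mean speed in mm/s. With threshold (N) it stops when the force on the tool has changed by that much, and returns True; else False.
- ctrl.set_joints(angles): joint-space move.
- ctrl.gripper_to(opening, force=None): finger opening in mm; force is the grip in N (None keeps the last); returns when the fingers have stopped.
- ctrl.hold(seconds).
- ctrl.solve_ik(position, orientation): joint angles nearest the present ones, or None.
- sensors.read_state(): the state.
- optics.grab_frame(name): name is "scene" or "side" or "wrist"; returns (picture, depth): 480x640x3 uint8, red, green, blue; 480x640 float32, mm along the optical axis (not along the pixel's ray), 0 where there is no reading.
- optics.camera_params(name): a dict with "mtx" (3x3 intrinsics, pixels), "k1" (the pictures are not rectified: a ray, as slopes to the right and down, at radius r is drawn at 1 + k1 r^2 times it, then the intrinsics apply), "R" (3x3) and "t" (3): a world point X has camera coordinates R X + t; the wrist camera has in their place "T_tool_cam" (4x4, takes a point from camera to tool coordinates, whose origin is the TCP and whose axes are the flange's). Camera axes: x right, y down, z forward; pixel columns grow to the right and rows downward; lengths in mm; the calibration is good to about 2 mm. A picture is of the moment at which its call begins: read the wrist's pose just before it. camera_params takes no time and is no camera call.
A pose or a line that the arm cannot do raises ctrl.MotionError and nothing moves.
- ctrl.finish_job(): hands the job in; it is judged then, once.
The state is a dict: "t": time; "q": joint angles; "qvel": joint speeds; "tau": joint torques, N m; "eef_pos": TCP position; "eef_rot": TCP orientation; "force": force on the tool from outside, world axes, zero at the start; "wrist_torque": the same for the moment, N m; "grip_width": finger opening in mm; "grasp_force": force on a finger pad.
Only numpy, scipy, OpenCV 4.12 (cv2) and the standard library are available. Lean on these libraries where they do the work, as an engineer would, in place of code of your own. Each camera call takes 0.05 s, during which the arm holds its last target. There are 200 camera calls.

TASK

Book in the delivery: first swivel the stock tablet so that its pointer is at the single rib and tilt it up to 60 degrees from flat, and only then take the barcode reader and, with the tablet standing like that, scan every delivered item that is there, from the tallest to the lowest, holding the reader's nose about 6 cm in front of each label, square on and aimed at its middle, still for a good second. Then lay the reader back flat in its dock, nose the same way as before, stand all the items upright on the rubber mat, and park the tablet folded flat with its pointer midway between the pair of ribs. Leave the other things on the counter where they are.

Things in the scene. Friction and masses are not known exactly. Their poses are not given: they have to be found in the camera images.
- swivel (a joint): swivel of the stock tablet's stand about the vertical, rad, -1.3 to 1.3, growing anticlockwise from above; stiff, stays where left. A white pointer on the round aluminium turntable (radius 60) shows it against white ribs on the stand's rim: one single rib (working mark) at 0, a close pair (parking mark) whose middle is at -0.70
- tilt (a joint): tilt of the tablet, rad: 0 = folded flat, level, screen up; grows as the far edge rises; 1.047 = 60 degrees; stop at 1.4; stiff, stays where it is left
- stand: the stand: dark steel disc bolted down, radius 95, 12 high; origin at the centre of its underside, on the swivel axis; at swivel 0 the tablet extends towards the stand's own +x; the single rib lies at its -x
- hinge (a point): centre of the tablet's tilt hinge: 62 above the counter, 20 in front (to the turntable's -x) of the swivel axis; frame turns with the swivel, the hinge line is its y
- bar (a point): middle of the tablet's handle: a round steel bar 10 thick, 86 free between two posts, parallel to the hinge line, 158 from the hinge, 42 beyond the far edge of the tablet (116 deep, 200 wide, 12 thick). Frame: y along the bar, x from hinge to bar, z out of the screen. Can be pinched from above; a light grip lets it turn between the fingers
- reader: hand-held barcode reader, black slab 150 long (x), 26 high, 0.25 kg, 46 wide in the middle and 60 wide over the last 34 at both ends; origin at the centre of its underside; an amber window in its +x end (the nose); display in the nose half and white keys in the tail half of the top
- reader_grip (a point): middle of the reader, 13 above its underside, where it is 46 wide (y)
- reader_nose (a point): middle of the reader's window; the beam leaves along the reader's +x
- reader_spot (a point): point on the beam 60 ahead of the nose; bring it to the middle of a label
- dock: grey dock bolted down, 190 x 100, origin at the centre of its underside; rubber pad 130 x 30, its top 14 above the counter; end stops with faces at x = +-83.5 and corner cheeks with faces at y = +-38 (x from 45 to 75 both ways), all 26 high; beside the pad's middle it is only 5 high, for the fingers
- dock_seat (a point): centre of the dock's pad top: the reader's origin when it is docked, nose to the dock's +x
- flask: rectangular metal solvent flask 60 x 76 x 140 with a black screw cap (32 across, 18 to +y) and a wire handle, 166 in all, the tallest item; stands on the counter, origin at the centre of its underside, front (the side with the label) faces its own -x; may be absent (None)
- carton: cardboard carton 66 x 76 x 128, the second tallest; stands on the counter, origin at the centre of its underside, front (the side with the label) faces its own -x; may be absent (None)
- tin: round white tin 66 across, 100 high, the third tallest, a flat label holder at its front; stands on the counter, origin at the centre of its underside, front (the side with the label) faces its own -x; may be absent (None)
- screwbox: low cardboard screw box 66 x 80 x 79 with a paper lid, the lowest; stands on the counter, origin at the centre of its underside, front (the side with the label) faces its own -x; may be absent (None)
- flask_label (a point): middle of the white 44 x 36 barcode label on the front of the solvent flask, 60 above the counter; a 40 x 16 white tab of it folds over onto the top at the front edge; its frame is the item's: x points into the item, away from the viewer (the label faces -x), z up; may be absent
- carton_label (a point): middle of the white 44 x 36 barcode label on the front of the tall carton, 60 above the counter; a 40 x 16 white tab of it folds over onto the top at the front edge; its frame is the item's: x points into the item, away from the viewer (the label faces -x), z up; may be absent
- tin_label (a point): middle of the white 44 x 36 barcode label on the front of the round tin, 60 above the counter; a 40 x 16 white tab of it folds over onto the top at the front edge; its frame is the item's: x points into the item, away from the viewer (the label faces -x), z up; may be absent
- screwbox_label (a point): middle of the white 44 x 36 barcode label on the front of the low screw box, 60 above the counter; a 40 x 16 white tab of it folds over onto the top at the front edge; its frame is the item's: x points into the item, away from the viewer (the label faces -x), z up; may be absent
- mat: thin flat black rubber mat on the counter, 130 (x) x 300 (y), 1 thick, origin at its centre; room for three items side by side
- tape: bystander: brown tape roll lying flat, 80 across, 24 high; origin under its centre
- filler: bystander: jar, 60 across, 120 high; origin under its centre
- pot: bystander: grey cup, 72 across, 85 high; origin under its centre
- cards: bystander: pack of paper cards 85 x 55 x 18; origin under its centre

How it is judged:
By the outcome, as a careful person would: the job done as asked, in the order asked, and still so for the second after the job is handed in, with the robot touching nothing.
Of flask, carton, tin, screwbox only 2 to 3 are there at a start; the rules pass over those that are not, and their reading is None.
At some moment in a run one of flask, carton, tin, screwbox may be knocked a few centimetres aside while the robot is not near it.
It also fails if it takes over 210 s, if anything falls off the work surface, if the arm or the gripper's body presses on something with over 40 N, if the wrist force passes 120 N, or if a joint passes its speed limit or range.

## Working session

There is one attempt and no reset: what is moved stays moved. The work goes in short steps, each a Python script; the robot and the scene stay as the last script left them, time stands still between calls to the robot, and variables do not carry over. Pictures are saved under pics/ and viewed, at most 14 in all, crops included, and the job is handed in when it is done.

```bash
ls; mkdir -p pics
python3 - <<'E'
from plant import ctrl,sensors,optics
import cv2,numpy as np
for n in ("scene","side","wrist"):
    p,d=optics.grab_frame(n); cv2.imwrite(f"pics/{n}0.png",p[:,:,::-1]); np.save(f"pics/{n}0.npy",d)
    c=optics.camera_params(n); print(n,{k:np.round(v,4).tolist() for k,v in c.items()})
print(ctrl.tcp_to_tips, sensors.read_state())
E
```

```text
pics
scene {'mtx': [[599.6569, 0.0, 319.4846], [0.0, 599.6569, 240.4498], [0.0, 0.0, 1.0]], 'k1': -0.2054, 'R': [[-0.8309, 0.5562, -0.0185], [0.3255, 0.4588, -0.8268], [-0.4514, -0.6929, -0.5623]], 't': [501.1834, -146.6126, 1788.288]}
side {'mtx': [[476.6345, 0.0, 322.7298], [0.0, 476.6345, 242.3412], [0.0, 0.0, 1.0]], 'k1': -0.0484, 'R': [[0.8469, -0.5316, -0.0131], [-0.402, -0.6239, -0.6702], [0.3481, 0.5728, -0.7421]], 't': [-521.8604, 275.8219, 865.8121]}
wrist {'mtx': [[426.0707, 0.0, 324.0843], [0.0, 426.0707, 241.1861], [0.0, 0.0, 1.0]], 'k1': 0.0159, 'T_tool_cam': [[0.0007, -0.9614, -0.275, 69.12], [1.0, 0.0008, -0.0002, 0.8903], [0.0004, -0.275, 0.9614, -117.6926], [0.0, 0.0, 0.0, 1.0]]}
25.0 {'t': 0.15, 'q': array([-1.50499614e-01,  2.07299134e-01,  1.54260364e+00,  1.15108374e-05,
        1.39349140e+00, -1.50540500e-01]), 'qvel': array([-0.00229397, -0.00285703, -0.00453723, -0.00056503, -0.00123732,
       -0.00083021]), 'tau': array([ 5.23460058e-04, -3.83512866e+01, -2.92037880e+01, -1.78299792e-04,
        6.64118095e-03, -5.65601522e-05]), 'eef_pos': array([5.74471367e+02, 7.24069710e-02, 2.55360450e+02]), 'eef_rot': array([[-3.85956111e-05,  9.99998416e-01, -1.77945759e-03],
       [ 9.99999960e-01,  3.90962472e-05,  2.81308046e-04],
       [ 2.81377170e-04, -1.77944666e-03, -9.99998377e-01]]), 'force': array([-0.20226303,  0.49279759,  0.48960523]), 'wrist_torque': array([ 0.00516637,  0.04066891, -0.00784449]), 'grasp_force': 0.0, 'grip_width': 85.47379301791278}
```

View pics/scene0.png

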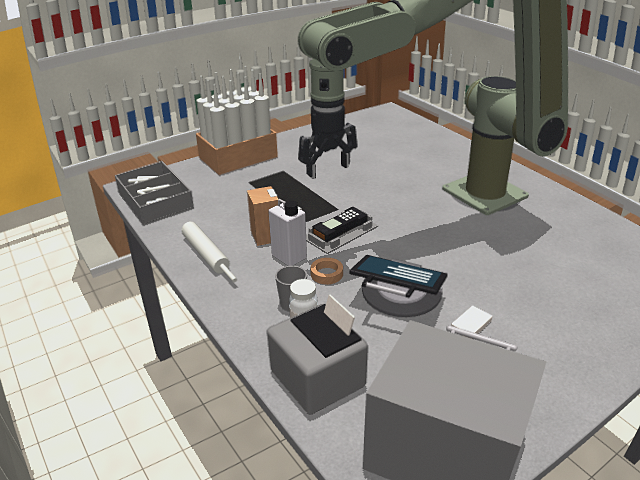

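View pics/side0.png

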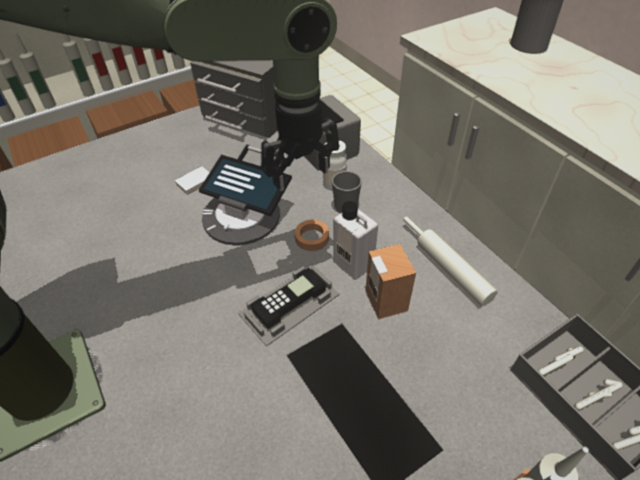

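Scene: flask at (288,235), carton at (263,215), reader in dock (340,228), tablet (400,272), mat (290,195), pot/jar (295,290), tape (327,270), cards (475,320); no tin or screw box visible. The side view shows the same items. Next I'll make a top-down map from the wrist.

```bash
cat > h.py <<'E'
import numpy as np,cv2
from plant import ctrl,sensors,optics
def campose(name,st=None):
    c=optics.camera_params(name)
    if name=="wrist":
        st=st or sensors.read_state(); T=np.array(c["T_tool_cam"])
        R=st["eef_rot"]@T[:3,:3]; o=st["eef_rot"]@T[:3,3]+st["eef_pos"]   # cam->world
    else: R=np.array(c["R"]).T; o=-R@np.array(c["t"])
    return np.array(c["mtx"]),c["k1"],R,o
def slopes(uv,K,k1):
    d=np.array([(uv[...,0]-K[0,2])/K[0,0],(uv[...,1]-K[1,2])/K[1,1]]); s=d.copy()
    for _ in range(8): s=d/(1+k1*(s**2).sum(0))
    return s
def cloud(name):
    st=sensors.read_state(); pic,dep=optics.grab_frame(name); K,k1,R,o=campose(name,st)
    v,u=np.mgrid[:480,:640]; s=slopes(np.stack([u,v],-1).astype(float),K,k1)
    P=np.stack([s[0]*dep,s[1]*dep,dep],-1)@R.T+o
    P[dep<=0]=np.nan
    return pic,P,dict(K=K,k1=k1,R=R,o=o)
def ortho(views,x0,x1,y0,y1,res,zmax=300):
    """top view: rows: x falling, cols: y falling; highest point wins"""
    H=int((x1-x0)/res);W=int((y1-y0)/res); hm=np.full((H,W),-50.);im=np.zeros((H,W,3),np.uint8)
    for pic,P,_ in views:
        p=P.reshape(-1,3);c=pic.reshape(-1,3);ok=np.isfinite(p[:,0])&(p[:,2]<zmax);p=p[ok];c=c[ok]
        i=((x1-p[:,0])/res).astype(int);j=((y1-p[:,1])/res).astype(int)
        k=(i>=0)&(i<H)&(j>=0)&(j<W);i,j,p,c=i[k],j[k],p[k],c[k]
        o=np.argsort(p[:,2]);i,j,p,c=i[o],j[o],p[o],c[o]
        up=p[:,2]>hm[i,j]; hm[i[up],j[up]]=p[up,2];im[i[up],j[up]]=c[up]
    return im,hm
def down(a):
    """tool down with tool y (closing line) at world angle a"""
    y=np.array([np.cos(a),np.sin(a),0]);z=np.array([0,0,-1.]);return np.stack([np.cross(y,z),y,z],1)
E
python3 - <<'E'
from h import *
import pickle
V=[]
V.append(cloud("scene")); pic,P,_=V[0]
for n,(u,v) in dict(tab=(400,270),stand=(400,305),reader=(340,222),flask=(290,225),carton=(262,197),mat=(300,190),pot=(290,275),tape=(327,262),cards=(472,322)).items(): print(n,P[v,u].round())
for p in [(480,-190,420),(500,60,420),(480,250,400)]:
    try: ctrl.move_ptp(np.array(p,float),down(0.))
    except ctrl.MotionError as e: print(p,e);continue
    ctrl.hold(.3); V.append(cloud("wrist"))
ps=cloud("side");V.append(ps)
pickle.dump(V,open("pics/V.pkl","wb"))
im,hm=ortho(V[1:4],300,900,-450,350,1.0)
cv2.imwrite("pics/ortho.png",im[:,:,::-1]);np.save("pics/hm.npy",hm);print(sensors.read_state()["t"])
E
```

```text
tab [537. 229.  81.]
stand [557. 260.   9.]
reader [489. -71.  36.]
flask [672. -19. 121.]
carton [ 665. -168.  126.]
mat [ 450. -336.   -1.]
pot [734.  76.  58.]
tape [603.  33.  14.]
cards [474. 405.  19.]
4.1167
```

View pics/ortho.png

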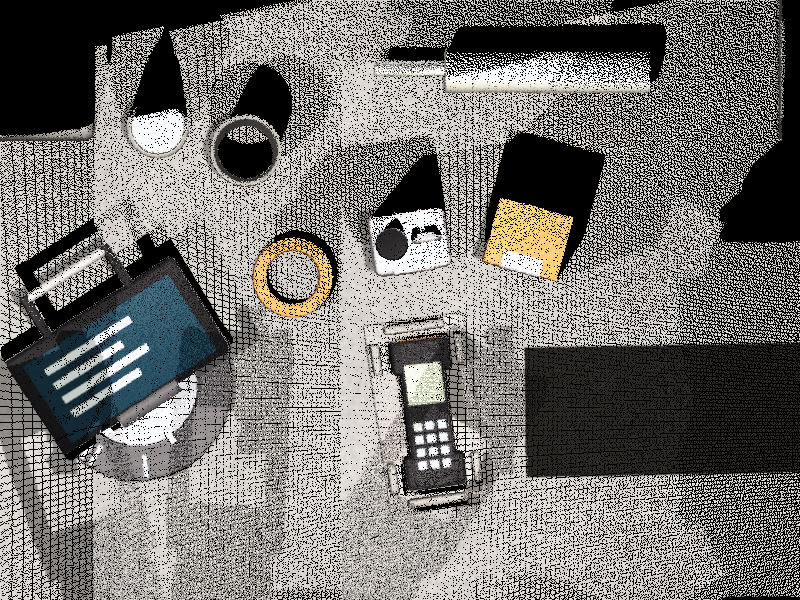

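The top-down map (1 mm/px, x=900−row, y=350−col) shows only the flask (410,240) and carton (530,240). Reader nose points to +x. Stand centre is about (150,388), single rib (145,465), pointer (170,437), bar (66,275). Now precise fits.

```bash
cat >> h.py <<'E'
def rect(views,xy,rad,z0,z1,col=None):
    """min-area rectangle of the cloud within rad of xy and z0..z1 -> centre, sides, yaw (-45..45 deg), median z"""
    pts=[];
    for pic,P,_ in views:
        p=P.reshape(-1,3);c=pic.reshape(-1,3).astype(int)
        ok=(np.hypot(p[:,0]-xy[0],p[:,1]-xy[1])<rad)&(p[:,2]>z0)&(p[:,2]<z1)
        if col is not None: ok&=col(c)
        pts.append(p[ok])
    p=np.concatenate(pts)
    if len(p)<30: return None
    (cx,cy),(w,h),a=cv2.minAreaRect(p[:,:2].astype(np.float32))
    if a>45: a-=90; w,h=h,w
    return np.array([cx,cy]),(w,h),np.radians(a),np.median(p[:,2]),len(p)
def warp(view,x0,x1,y0,y1,z,res):
    pic,_,c=view
    X,Y=np.meshgrid(np.arange(x1,x0,-res),np.arange(y1,y0,-res),indexing="ij")
    q=(np.stack([X,Y,np.full_like(X,z)],-1)-c["o"])@c["R"]
    s=q[...,:2]/q[...,2:];r2=(s**2).sum(-1,keepdims=True);s=s*(1+c["k1"]*r2)
    m=(s*c["K"][0,0]+c["K"][:2,2]).astype(np.float32)
    return cv2.remap(pic,m[...,0],m[...,1],cv2.INTER_LINEAR)
E
python3 - <<'E'
from h import *
import pickle
V=pickle.load(open("pics/V.pkl","rb"))
for i in (0,1,2,3,4):
    print("view",i)
    for n,xy,r,z0,z1 in [("flask",(658,-62),60,134,146),("carton",(660,-178),60,122,134),("readertop",(494,-77),95,35,45)]:
        f=rect([V[i]],xy,r,z0,z1); print(n,None if f is None else [np.round(k,3).tolist() for k in f])
    dk=lambda c:c.max(1)<60
    f=rect([V[i]],(490,-327),230,-6,5,dk); print("mat",None if f is None else [np.round(k,3).tolist() for k in f])
# bar: points near handle
for i in (2,3):
    p=V[i][1].reshape(-1,3); c=V[i][0].reshape(-1,3)
    ok=(np.hypot(p[:,0]-625,p[:,1]-284)<55)&(p[:,2]>45)&(p[:,2]<140); q=p[ok]
    print("bar",len(q),q.mean(0).round(1),np.percentile(q[:,2],[5,50,95]).round(1))
    # tablet plane
    ok=(np.hypot(p[:,0]-575,p[:,1]-240)<45)&(p[:,2]>40); q=p[ok]; m=q.mean(0);n=np.linalg.svd(q-m,full_matrices=0)[2][2];n*=np.sign(n[2]); print("tab",m.round(1),n.round(4),"tilt",np.arccos(n[2]),"dir",np.arctan2(-n[1],-n[0]))
w=np.hstack([warp(V[i],395,635,80,320,13,.6) for i in (2,3)])
cv2.imwrite("pics/stand.png",w[:,:,::-1])
E
```

```text
view 0
flask [[658.931, -55.638], [63.601, 79.614], 0.219, 139.004, 306]
carton [[659.838, -178.387], [67.707, 88.405], -0.283, 127.83, 424]
readertop [[485.713, -74.388], [152.347, 66.278], 0.112, 39.366, 610]
mat [[481.709, -320.77], [127.327, 302.447], 0.079, 0.379, 1510]
view 1
flask [[657.794, -60.418], [60.528, 75.694], 0.144, 139.999, 4510]
carton [[660.436, -178.379], [68.156, 76.634], -0.263, 128.085, 5717]
readertop [[486.45, -78.227], [151.408, 59.788], 0.124, 40.101, 6879]
mat [[490.204, -325.627], [128.508, 299.336], 0.018, 1.196, 20073]
view 2
flask [[657.956, -54.839], [60.852, 66.89], 0.147, 139.695, 1530]
carton [[650.047, -175.144], [46.142, 77.166], -0.25, 128.209, 1686]
readertop [[487.144, -77.819], [150.797, 59.165], 0.127, 40.325, 4582]
mat [[437.639, -274.536], [231.292, 197.054], 0.022, 1.109, 8387]
view 3
flask None
carton None
readertop [[486.009, -73.797], [150.919, 53.754], 0.128, 40.122, 3253]
mat None
view 4
flask [[656.38, -60.511], [62.191, 75.824], 0.142, 139.054, 603]
carton [[659.028, -178.523], [67.504, 78.36], -0.274, 127.085, 1158]
readertop [[484.566, -78.528], [149.973, 60.249], 0.127, 39.213, 1564]
mat [[489.29, -324.357], [129.624, 299.711], 0.022, 0.328, 11137]
bar 65 [627.  230.6 101.8] [ 97.7 102.  104.6]
tab [573.5 218.1  89.4] [-0.2144 -0.1378  0.967 ] tilt 0.25772938492575187 dir 0.5710885201829085
bar 2615 [609.8 275.3 104.1] [ 95.7 106.1 110.2]
tab [552.5 246.4 295. ] [0.8458 0.5313 0.0494] tilt 1.521365550679106 dir -2.5807492544084463
```

View pics/stand.png

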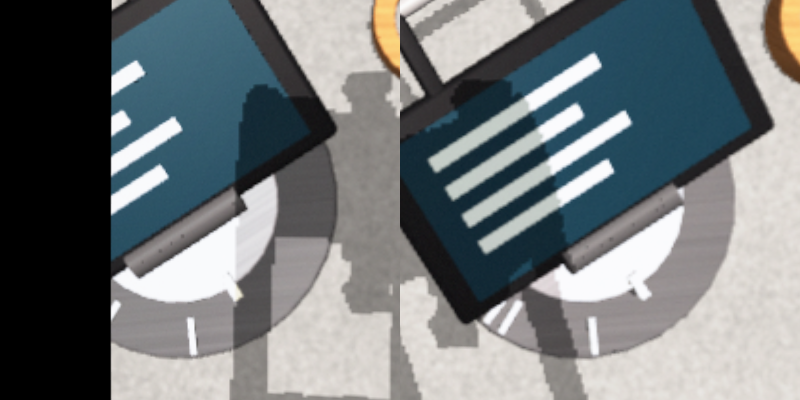

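Plane-z=13 views of the stand (right half, 0.6 mm/px): single rib at (593,337), pair around (500,312), pointer (640,287), disc centre ≈ (577,200), so stand yaw ≈ +0.12, swivel ≈ +0.45, tilt ≈ 0.26. Refining numerically.

```bash
cat > fit.py <<'E'
from h import *
import pickle
from scipy.optimize import least_squares
V=pickle.load(open("pics/V.pkl","rb"))
for sel in ([2],[3],[2,3],[4]):
    p=np.concatenate([V[i][1].reshape(-1,3) for i in sel]); c0=np.array([515,214.])
    p=p[(np.abs(p[:,2]-12)<3.5)]; 
    for it in range(3):
        d=p[:,:2]-c0;r=np.hypot(*d.T);a=np.arctan2(d[:,1],d[:,0]);k=(r<103)&(r>85)
        B=np.floor(a/.05).astype(int);e=np.array([p[k&(B==b)][np.argsort(r[k&(B==b)])[-4:-1],:2].mean(0) for b in np.unique(B[k]) if (k&(B==b)).sum()>8])
        c0=least_squares(lambda c:np.hypot(*(e-c).T)-95,c0,loss="soft_l1",f_scale=1).x
    print(sel,"centre",c0.round(1),len(e),"rms",np.std(np.hypot(*(e-c0).T)-95).round(2))
for i in (2,3):
    for z in (14,):
        w=warp(V[i],395,635,80,320,z,.6).astype(int); m=(w.min(2)>215).astype(np.uint8)
        n,l,s,cc=cv2.connectedComponentsWithStats(m)
        for j in range(1,n):
            if 30<s[j,4]<600:
                v,u=np.nonzero(l==j); q=np.stack([635-.6*v,320-.6*u],1); mm=q.mean(0);sv=np.linalg.svd(q-mm,full_matrices=0);dv=sv[2][0];dv*=-np.sign(dv[0])
                if np.hypot(*(mm-[515,214]))<100: print(i,"comp",mm.round(1),s[j,4],"axis ang(+pi)",np.arctan2(-dv[1],-dv[0]).round(3),"sv",(sv[1]/np.sqrt(len(q))).round(1))
p=V[3][1].reshape(-1,3);c=V[3][0].reshape(-1,3).astype(int)
d=np.array([np.cos(.571),np.sin(.571)]);s=(p[:,:2]-[515,214])@d;t=(p[:,:2]-[515,214])@[-d[1],d[0]]
k=(s>122)&(s<150)&(np.abs(t)<40)&(p[:,2]>85)&(p[:,2]<120);q=p[k];z=np.percentile(q[:,2],50)
m=q.mean(0);sv=np.linalg.svd(q[:,:2]-m[:2],full_matrices=0)[2][0];print("bar",m.round(1),len(q),"line ang",np.arctan2(sv[1],sv[0]).round(3),"z pct",np.percentile(q[:,2],[5,50,90,98]).round(1),"s pct",np.percentile(s[k],[2,50,98]))
k=(s>20)&(s<95)&(np.abs(t)<90)&(p[:,2]>45)&(p[:,2]<110);q=p[k]
A=np.c_[q[:,:2],np.ones(len(q))];x=np.linalg.lstsq(A,q[:,2],rcond=None)[0];r=q[:,2]-A@x;g=np.abs(r)<3;x=np.linalg.lstsq(A[g],q[g,2],rcond=None)[0];print("plane dir",np.arctan2(x[1],x[0]).round(3),"tilt",np.arctan(np.hypot(x[0],x[1])).round(3),g.mean())
E
python3 fit.py
```

```text
[2] centre [515.5 213.1] 49 rms 0.52
[3] centre [516.5 213.7] 51 rms 0.49
[2, 3] centre [515.6 212.9] 53 rms 0.48
[4] centre [513.4 214.8] 12 rms 1.45
2 comp [588.9 244.5] 511 axis ang(+pi) -0.919 sv [6.  2.6]
2 comp [561.8 248.5] 259 axis ang(+pi) -0.654 sv [3.4 2.3]
2 comp [450.4 251. ] 80 axis ang(+pi) -0.372 sv [2.5 1. ]
2 comp [433.6 205. ] 213 axis ang(+pi) 0.09 sv [6.3 1. ]
3 comp [498.2 116.5] 178 axis ang(+pi) -0.301 sv [3.2 1.9]
3 comp [477.5 122.4] 153 axis ang(+pi) -0.529 sv [3.3 1.4]
3 comp [444.9 254.2] 244 axis ang(+pi) -0.545 sv [6.3 1.2]
3 comp [446.8 264.7] 134 axis ang(+pi) -0.776 sv [4. 1.]
3 comp [449.4 139.9] 36 axis ang(+pi) -1.486 sv [1.4 0.8]
3 comp [433.6 204.3] 236 axis ang(+pi) 0.097 sv [6.2 1.1]
3 comp [432.6 270.1] 58 axis ang(+pi) -0.299 sv [1.6 1.2]
3 comp [427.7 167.6] 38 axis ang(+pi) -0.499 sv [1.4 0.8]
bar [624.  285.  108.3] 936 line ang -1.006 z pct [105.4 108.5 110.1 110.8] s pct [125.80832975 129.74693658 135.28697766]
plane dir 0.571 tilt 0.255 0.9841282501196363
```

```bash
cat >> h.py <<'E'
C=np.array([515.8,213.3]);YAW=0.10
def bar(sw,ti):
    a=YAW+sw; r=-20+158*np.cos(ti)
    return np.array([C[0]+r*np.cos(a),C[1]+r*np.sin(a),62+158*np.sin(ti)]),a
def gobar(sw,ti,vel=80,off=(0,0,0)):
    p,a=bar(sw,ti); ctrl.move_l(p+[0,0,6]+np.array(off),down(a),vel=vel)
def path(s0,t0,s1,t1,step=.07,vel=80):
    n=max(2,int(np.ceil(max(abs(s1-s0),abs(t1-t0))/step)))
    for k in np.linspace(0,1,n+1)[1:]: gobar(s0+(s1-s0)*k,t0+(t1-t0)*k,vel)
def st(*m):
    s=sensors.read_state(); print(*m,"t%.1f"%s["t"],s["eef_pos"].round(1),"F",s["force"].round(1),"w%.1f g%.0f"%(s["grip_width"],s["grasp_force"])); return s
def measure(views,sw):
    """tablet plane -> (swivel, tilt)"""
    p=np.concatenate([v[1].reshape(-1,3) for v in views]); a=YAW+sw
    d=np.array([np.cos(a),np.sin(a)]);q=p[:,:2]-C;s=q@d;t=q@[-d[1],d[0]]
    p=p[(s>-5)&(s<90)&(abs(t)<90)&(p[:,2]>66)&(p[:,2]<230)]
    for _ in range(6):
        m=p.mean(0);n=np.linalg.svd(p-m,full_matrices=0)[2][2];n*=np.sign(n[2]);p=p[abs((p-m)@n)<max(2.5,np.percentile(abs((p-m)@n),80))]
    return np.arctan2(-n[1],-n[0])-YAW,np.arccos(n[2]),len(p)
E
python3 - <<'E'
from h import *
p,a=bar(.468,.256)
ctrl.gripper_to(40,60); ctrl.move_ptp(p+[0,0,80],down(a)); gobar(.468,.256,80)
st("at bar"); ctrl.gripper_to(0,70); st("grip")
path(.468,.256,0,.256); st("swivelled")
ctrl.gripper_to(12,25) if False else None
v=cloud("wrist"); cv2.imwrite("pics/sw.png",warp(v,395,635,80,320,14,.5)[:,:,::-1]); print(measure([v],0))
s=cloud("side"); cv2.imwrite("pics/side1.png",s[0][:,:,::-1])
E
```

```text
at bar t6.7 [628.4 285.  108.8] F [-0.3  0.4 -0.6] w40.1 g0
grip t7.1 [626.2 283.7 107.5] F [-3.7 -3.3  1.4] w7.8 g68
swivelled t8.9 [646.  225.5 107. ] F [-4.7 -2.6  0.4] w8.0 g68
(np.float64(-0.0017798525359578599), np.float64(0.25061685139961853), 60046)
```

View pics/sw.png

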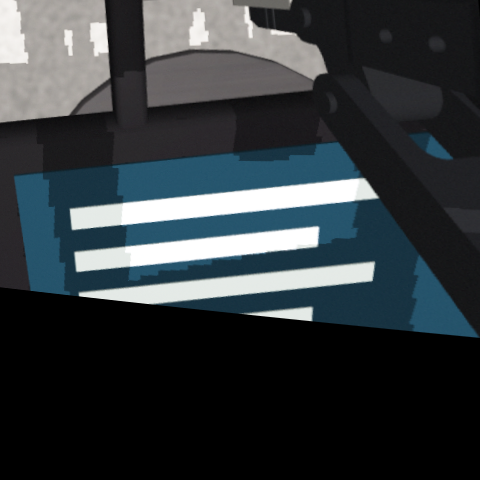

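The picture shows the tablet followed the grip; the plane fit says swivel ≈ 0 and tilt 0.25. Now tilt it up with a light grip.

Run:
```python
from h import *
ctrl.gripper_to(0,22); path(0,.256,0,1.047,.08,90); ctrl.hold(.3); st("tilted")
ctrl.gripper_to(34); s=st("open"); ctrl.move_l(s["eef_pos"]+[0,0,70],vel=150)
ctrl.move_ptp(np.array([450.,120,400]),down(0)); ctrl.hold(.4)
v=cloud("wrist"); print(measure([v],0)); cv2.imwrite("pics/tilt.png",warp(v,395,635,80,320,14,.5)[:,:,::-1])
for i in ("scene","side"): print(i,measure([cloud(i)],0))
for n,xy,z0,z1 in [("flask",(658,-60),134,146),("carton",(660,-178),122,134),("reader",(486,-78),35,45)]: print(n,rect([v],xy,95 if n=="reader" else 60,z0,z1))
```

```text
tilted t12.5 [573.2 218.5 206.5] F [-4.4 -5.6 -6.1] w7.5 g63
open t12.8 [575.7 220.  207.2] F [-0.3 -0.1  1. ] w33.8 g0
(np.float64(0.012591583915120663), np.float64(1.0155306979471568), 14681)
scene (np.float64(0.0035005027118611143), np.float64(1.0708001465732355), 963)
side (np.float64(0.0012705620234406828), np.float64(1.0123813395451058), 1604)
flask (array([656.83093262, -49.85630035]), (58.590152740478516, 58.1246223449707), np.float64(0.1729055506810696), np.float64(139.06373515437292), 967)
carton (array([ 650.17163086, -170.25495911]), (83.96172332763672, 40.091835021972656), np.float64(0.5339058082281508), np.float64(127.79023105329964), 439)
reader (array([461.59384155, -81.24384308]), (98.53572845458984, 60.03937530517578), np.float64(0.1248564321092101), np.float64(40.28841209223867), 2831)
```

View pics/tilt.png

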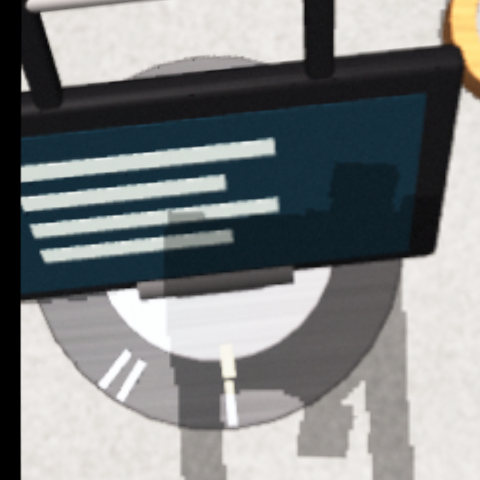

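Pointer (227,362) lines up with the single rib (231,408). The tilt readings scatter (1.01–1.07), so I'll measure it again on the screen's blue pixels and on the bar.

```bash
cat >> h.py <<'E'
def tilt_screen(v,sw):
    pic,P,c=v; p=P.reshape(-1,3);k=pic.reshape(-1,3).astype(int)
    a=YAW+sw;d=np.array([np.cos(a),np.sin(a)]);q=p[:,:2]-C;s=q@d;t=q@[-d[1],d[0]]
    blue=(k[:,2]>k[:,0]+18)&(k[:,2]>40)
    g=blue&(abs(s)<120)&(abs(t)<90)&(p[:,2]>66)&(p[:,2]<230);x=s[g];z=p[g,2]
    A=np.c_[p[g],np.ones(g.sum())]; m=p[g].mean(0);Q=p[g]-m
    for _ in range(5):
        n=np.linalg.svd(Q,full_matrices=0)[2][2];n*=np.sign(n[2]);Q=Q[abs(Q@n)<2.5];Q=Q-Q.mean(0)
    b=(s>-25)&(s<160)&(abs(t)<38)&(p[:,2]>60)&(p[:,2]<230)
    e=np.hypot(s+20,p[:,2]-62); b&=(e>150)&(e<170)
    bb=np.median(np.arctan2(p[b,2]-62,s[b]+20)) if b.sum()>10 else None
    return dict(n=len(Q),tilt=np.arccos(n[2]).round(3),sw=(np.arctan2(-n[1],-n[0])-YAW).round(3),bar=bb,nb=b.sum())
E
python3 - <<'E'
from h import *
print(tilt_screen(cloud("wrist"),0)); 
for i in ("scene","side"): print(i,tilt_screen(cloud(i),0))
for p in [(400.,200,400),(500,150,430)]:
    try: ctrl.move_ptp(np.array(p),down(0)); ctrl.hold(.4); v=cloud("wrist");print(p,tilt_screen(v,0))
    except ctrl.MotionError as e: print(p,e)
E
```

```text
{'n': 7738, 'tilt': np.float64(1.045), 'sw': np.float64(0.012), 'bar': np.float64(1.073729209439419), 'nb': np.int64(1823)}h.py:77: RuntimeWarning: Mean of empty slice.
  A=np.c_[p[g],np.ones(g.sum())]; m=p[g].mean(0);Q=p[g]-m
  ret = um.true_divide(
Traceback (most recent call last):
  File "h.py", line 79, in tilt_screen
    n=np.linalg.svd(Q,full_matrices=0)[2][2];n*=np.sign(n[2]);Q=Q[abs(Q@n)<2.5];Q=Q-Q.mean(0)
      ~~~~~~~~~~~~~~~~~~~~~~~~~~~~~~~~~~~^^^
IndexError: index 2 is out of bounds for axis 0 with size 0
```

Screen fit gives tilt 1.045 and swivel 0.01, so that's good. Now a fresh look, then take the reader.

Run:
```python
from h import *
ctrl.gripper_to(72,60)
ctrl.move_ptp(np.array([450.,-110,400]),down(np.pi/2)); ctrl.hold(.4); v=cloud("wrist")
cv2.imwrite("pics/look2.png",v[0][:,:,::-1])
for n,xy,z0,z1 in [("flask",(658,-60),134,146),("carton",(660,-178),122,134)]: print(n,rect([v],xy,65,z0,z1))
print("tab",rect([v],(660,-178),60,122,134,lambda c:c.min(1)>150))
r=rect([v],(486.4,-78.2),95,35,45);print("reader",r)
xy,_,yaw,_,_=r
R=down(yaw+np.pi/2)
ctrl.move_ptp(np.r_[xy,120.],R); ctrl.move_l(np.r_[xy,33.],vel=100); s=st("down")
ctrl.gripper_to(0,60); s=st("grip"); np.savez("dock.npz",pos=s["eef_pos"],rot=s["eef_rot"],yaw=yaw,xy=xy)
ctrl.move_l(s["eef_pos"]+[0,0,110],vel=150); st("up"); ctrl.hold(.3)
v=cloud("wrist"); cv2.imwrite("pics/look3.png",v[0][:,:,::-1]);
```

```text
flask (array([657.2208252 , -59.78447342]), (60.937171936035156, 75.49214172363281), np.float64(0.16097763498801138), np.float64(139.86034278095173), 2523)
carton (array([ 660.37469482, -178.18597412]), (68.46891784667969, 76.76327514648438), np.float64(-0.2614214852404672), np.float64(128.0149897129172), 4119)
tab (array([ 660.58709717, -178.27487183]), (67.95378112792969, 76.88495635986328), np.float64(-0.2680495605614564), np.float64(128.83633528529901), 709)
reader (array([486.91061401, -77.8168335 ]), (150.55227661132812, 59.91242599487305), np.float64(0.12791614620798053), np.float64(40.25364513902514), 5737)
down t19.8 [487.6 -78.   33.6] F [ 0.3 -0.1  0.8] w72.0 g0
grip t20.1 [487.8 -78.1  34. ] F [-0.   1.2  4.7] w45.4 g63
up t21.0 [486.7 -77.7 142.7] F [ 0.6  0.5 -2.1] w45.0 g63
```

View pics/look3.png

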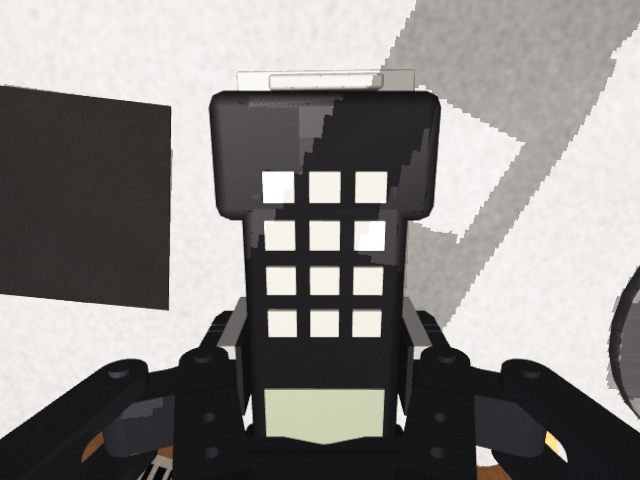

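Reader is gripped squarely. Checking the label positions in the side view with predicted outlines.

```bash
cat >> h.py <<'E'
def proj(X,c):
    q=(np.asarray(X)-c["o"])@c["R"];s=q[...,:2]/q[...,2:];s=s*(1+c["k1"]*(s**2).sum(-1,keepdims=True));return s*c["K"][0,0]+c["K"][:2,2]
def items(v):
    return {n:rect([v],xy,75,z0,z1) for n,xy,z0,z1 in [("flask",(658,-60),134,146),("carton",(660,-178),122,134)]}
E
python3 - <<'E'
from h import *
v=cloud("side"); it=items(v); print(it)
im=cv2.resize(v[0][200:340,300:440],None,fx=4,fy=4,interpolation=cv2.INTER_CUBIC)
for n,(xy,yw,d) in dict(flask=((657.6,-60.2),.148,30),carton=((660.3,-178.3),-.264,33)).items():
    R=np.array([[np.cos(yw),-np.sin(yw)],[np.sin(yw),np.cos(yw)]])
    pts=np.array([np.r_[R@[-d,y]+xy,z] for y,z in((-22,42),(22,42),(22,78),(-22,78))])
    cv2.polylines(im,[((proj(pts,v[2])-[300,200])*4).astype(np.int32)],True,(255,0,0),1)
cv2.imwrite("pics/lab.png",im[:,:,::-1])
E
```

```text
{'flask': (array([656.59698486, -61.96990204]), (59.91775131225586, 75.3482666015625), np.float64(0.1413068114521432), np.float64(139.27087774841596), 608), 'carton': (array([ 658.87432861, -178.31710815]), (68.3397216796875, 78.91072082519531), np.float64(-0.216378376459521), np.float64(127.2349173237659), 1154)}
```

View pics/lab.png

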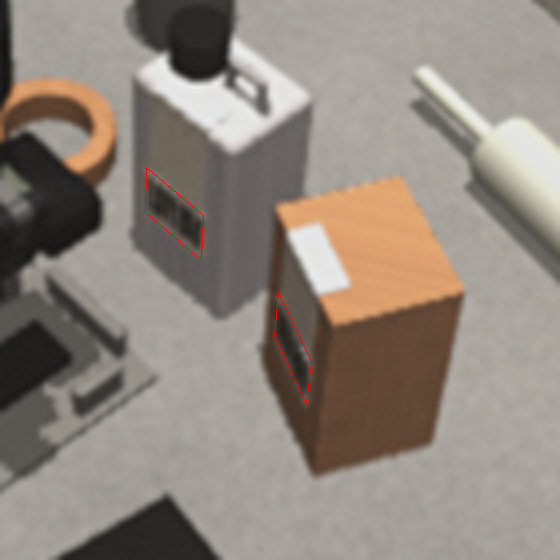

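Predicted outlines sit on both labels. Scan the flask, then the carton.

```bash
cat >> h.py <<'E'
def scan(xy,yw,d):
    u=np.array([np.cos(yw),np.sin(yw)]); lab=xy-d*u; R=down(yw+np.pi/2)
    tgt=np.r_[lab-135*u,66.]
    ctrl.move_ptp(tgt+np.r_[-40*u,60],R); ctrl.move_l(tgt,R,vel=120); ctrl.hold(.3)
    s=sensors.read_state(); tgt2=tgt+(tgt-s["eef_pos"]); ctrl.move_l(tgt2,R,vel=50); ctrl.hold(1.8)
    s=st("scan"); ang=np.arctan2(*(-s["eef_rot"][:2,0][::-1])); print("err",(s["eef_pos"]-tgt).round(2),"yawerr",(ang-yw).round(4),"zaxis",s["eef_rot"][:,2].round(4))
    ctrl.move_l(tgt+np.r_[-40*u,60],R,vel=150)
E
python3 - <<'E'
from h import *
scan(np.array([657.6,-60.2]),.148,30)
v=cloud("side"); print(items(v)); cv2.imwrite("pics/side3.png",v[0][:,:,::-1])
E
```

```text
scan t24.8 [494.3 -84.4  65.4] F [-0.3 -0.9 -2.3] w44.9 g62
err [-0.15  0.17 -0.59] yawerr 0.0 zaxis [ 1.e-04 -0.e+00 -1.e+00]
{'flask': (array([655.84124756, -60.55850601]), (61.2231330871582, 75.9076156616211), np.float64(0.1569348232952166), np.float64(139.12810008841814), 607), 'carton': (array([ 659.20166016, -178.09091187]), (67.6787338256836, 79.42428588867188), np.float64(-0.278522974180411), np.float64(127.11874337024051), 1157)}
```

Run:
```python
from h import *
scan(np.array([660.3,-178.3]),-.264,33)
print(items(cloud("side")))
d=np.load("dock.npz"); p=d["pos"]; R=d["rot"]; yaw=float(d["yaw"]); R=down(yaw+np.pi/2)
ctrl.move_ptp(p+[0,0,90],R); ctrl.move_l(p+[0,0,15],vel=100); s=st("above")
ctrl.move_l(p+[0,0,-2],vel=25,threshold=6); st("seated"); ctrl.gripper_to(72); s=st("open")
ctrl.move_l(s["eef_pos"]+[0,0,120],vel=150)
ctrl.move_ptp(np.array([450.,-110,400]),down(np.pi/2)); ctrl.hold(.4); v=cloud("wrist")
print("reader",rect([v],(486.9,-77.8),95,35,45)); print(items(v)); print("mat",rect([v],(490,-327),230,-6,5,lambda c:c.max(1)<60))
print(tilt_screen(v,0)); cv2.imwrite("pics/look4.png",v[0][:,:,::-1])
```

```text
scan t29.0 [ 497.9 -134.3   65.3] F [-0.  -0.4 -2.8] w45.1 g62
err [-0.17  0.11 -0.68] yawerr -0.0 zaxis [ 0. -0. -1.]
{'flask': (array([648.84759521, -32.82937241]), (61.34676742553711, 75.84939575195312), np.float64(0.15033051668695635), np.float64(139.2031401233387), 585), 'carton': (array([ 659.52709961, -178.30686951]), (68.2398681640625, 78.9025650024414), np.float64(-0.266188010959491), np.float64(127.19975080042326), 1160)}
above t31.0 [488.4 -78.4  49.5] F [-0.4 -0.3 -1.9] w45.1 g62
seated t31.6 [487.6 -78.   34. ] F [-1.4 -0.7  3.9] w45.0 g63
open t31.9 [486.2 -77.5  32.9] F [-0.1  0.2  0.2] w72.3 g0
reader (array([487.04907227, -78.26595306]), (150.7515411376953, 59.972415924072266), np.float64(0.12749856254905612), np.float64(40.26764386968031), 5752)
{'flask': (array([649.62902832, -31.81734085]), (61.10443878173828, 75.54731750488281), np.float64(0.168329391045716), np.float64(139.95355470927456), 2536), 'carton': (array([ 660.34338379, -178.19143677]), (67.55286407470703, 76.78661346435547), np.float64(-0.2670214472226313), np.float64(128.0081461669091), 4123)}
mat (array([ 488.76818848, -289.97192383]), (132.99862670898438, 372.5691223144531), np.float64(0.0329163069693241), np.float64(1.1257943769954863), 24879)
{'n': 5622, 'tilt': np.float64(1.046), 'sw': np.float64(0.01), 'bar': None, 'nb': np.int64(0)}
```

View pics/look4.png

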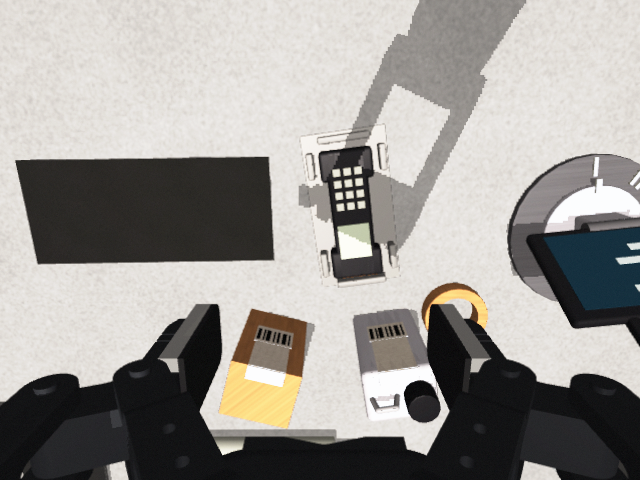

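The flask was knocked to about (649.6, −31.8) after its scan, and the reader is back in its dock nose forward. Carton to the mat first.

```bash
cat >> h.py <<'E'
def carry(xy,yw,zg,dst,yd):
    ctrl.gripper_to(85,60); R=down(yw); tz=zg+6.
    ctrl.move_ptp(np.r_[xy,tz+90],R); ctrl.move_l(np.r_[xy,tz],vel=120); st("at")
    ctrl.gripper_to(0,60); s=st("grip"); z=s["eef_pos"][2]
    ctrl.move_l(np.r_[xy,z+110],vel=120); st("lift")
    D=down(yd); ctrl.move_l(np.r_[dst,z+110],D,vel=200); ctrl.move_l(np.r_[dst,z+12],vel=120)
    print("touch",ctrl.move_l(np.r_[dst,z-1],vel=25,threshold=6)); st("placed"); ctrl.hold(.2)
    ctrl.gripper_to(85); ctrl.move_l(np.r_[dst,z+110],vel=120)
E
python3 - <<'E'
from h import *
carry(np.array([660.4,-178.2]),-.265,100,np.array([490.7,-398.]),.02)
ctrl.move_ptp(np.array([450.,-110,400]),down(np.pi/2)); ctrl.hold(.4); v=cloud("wrist")
print(rect([v],(650,-32),75,134,146)); print("carton",rect([cloud("side")],(491,-398),75,122,134))
E
```

```text
at t37.2 [ 661.2 -178.5  107.1] F [-1.  -0.2 -0.1] w85.3 g0
grip t37.5 [ 660.9 -178.5  107.8] F [-4.3  0.3  5.3] w65.5 g69
lift t38.6 [ 659.5 -177.9  216.1] F [-0.1  0.5 -7.5] w65.0 g68
touch True
placed t41.6 [ 490.6 -397.9  107.8] F [-0.8  0.6  7. ] w65.2 g69
(array([650.14477539, -31.72583771]), (61.18519592285156, 75.6392822265625), np.float64(0.16771927748473567), np.float64(139.92324740597493), 2568)
carton (array([ 489.54730225, -397.44683838]), (68.07112121582031, 76.6174087524414), np.float64(0.03536179417158679), np.float64(127.29873138954054), 2183)
```

Run:
```python
from h import *
carry(np.array([649.9,-31.8]),.158,121,np.array([489.3,-268.]),.02)
st("done")
s=cloud("side"); print("flask",rect([s],(489,-268),75,134,146)); print("carton",rect([s],(491,-398),75,122,134))
ctrl.gripper_to(34,60)
p,a=bar(0.008,1.047); ctrl.move_ptp(p+[0,0,86],down(a)); gobar(.008,1.047,80); st("at bar")
ctrl.gripper_to(0,22); st("grip"); path(.008,1.047,0,0.0,.08,90); ctrl.hold(.3); st("folded")
v=cloud("wrist"); print(measure([v],0))
```

```text
at t47.6 [650.7 -32.  128. ] F [-0.7  0.3  0.9] w84.6 g0
grip t47.9 [651.2 -32.  128.7] F [ 1.  -0.1  3.9] w59.2 g69
lift t49.0 [648.9 -31.6 236.9] F [ 0.5  0.1 -8.3] w58.9 g68
touch True
placed t52.1 [ 489.3 -267.9  128.5] F [ 0.5 -0.2  6. ] w59.4 g69
done t53.7 [ 488.7 -267.6  237.5] F [ 0.8 -0.6 -0.5] w85.1 g0
flask (array([ 488.14498901, -268.44238281]), (60.799312591552734, 75.24249267578125), np.float64(0.018478076907405785), np.float64(138.90626963367026), 1078)
carton (array([ 489.340271  , -397.11557007]), (68.37293243408203, 77.0842514038086), np.float64(0.04860374683600372), np.float64(127.34342674021127), 2184)
at bar t57.3 [575.  219.8 205.7] F [-0.6  0.3  0.8] w34.1 g0
grip t57.6 [574.4 219.7 205.3] F [-1.8  0.3  2.4] w8.8 g22
folded t61.9 [651.3 226.9  69.8] F [-11.9  -0.1   6. ] w8.7 g23
(np.float64(-2.5157535718628083), np.float64(0.005643974457850714), 50862)
```

Run:
```python
from h import *
gobar(0,-.012,30); ctrl.hold(.2); st("pressed"); ctrl.gripper_to(0,70)
path(0,-.008,-.70,-.008,.07,80); ctrl.hold(.3); st("swivelled")
ctrl.gripper_to(34); s=st("open"); ctrl.move_l(s["eef_pos"]+[0,0,120],vel=150)
ctrl.move_ptp(np.array([430.,150,420]),down(0)); ctrl.hold(.4)
v=cloud("wrist"); print("normal",measure([v],-.7)); cv2.imwrite("pics/park.png",warp(v,395,635,80,320,14,.5)[:,:,::-1])
```

```text
pressed t62.4 [651.3 226.9  69.6] F [-15.4  -1.6  11.7] w9.2 g24
swivelled t65.6 [628.7 136.5  69.8] F [-12.3   3.5  10.1] w7.6 g69
open t66.0 [631.4 134.9  67.9] F [-0.7 -0.  -0.3] w33.9 g0
normal (np.float64(2.854797832239437), np.float64(0.004186205684742096), 15082)
```

View pics/park.png

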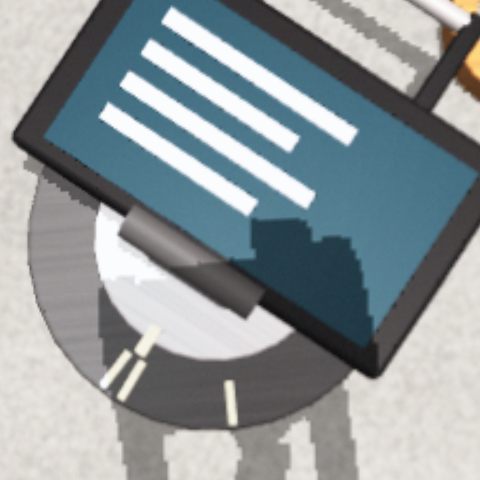

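Pointer (148,340) lies about between the pair (115,370)/(131,381). Checking the angle numerically.

Run:
```python
from h import *
# tablet direction from min-area rect of tablet top points, and rib/pointer bearings from cloud
for pos in [(430.,150,420),(400.,190,330)]:
    ctrl.move_ptp(np.array(pos),down(0)); ctrl.hold(.4); v=cloud("wrist"); pic,P,_=v
    d=P[...,:2]-C; r=np.hypot(d[...,0],d[...,1]); m=((pic.min(2)>195)&(r>48)&(r<96)&(P[...,2]<40)).astype(np.uint8)
    n,l,s,_=cv2.connectedComponentsWithStats(m)
    for j in range(1,n):
        if s[j,4]>25:
            q=P[l==j]; mm=q.mean(0)-[*C,0]; print(s[j,4],"r%.1f z%.1f bearing %.3f"%(np.hypot(*mm[:2]),mm[2],np.arctan2(-mm[1],-mm[0])-YAW))
    p=P.reshape(-1,3);k=pic.reshape(-1,3).astype(int);g=(np.hypot(*(p[:,:2]-C).T)<160)&(abs(p[:,2]-64)<8)
    blue=g&(k[:,2]>k[:,0]+18)&(k[:,2]>40); q=p[blue]
    print("screen",[np.round(x,3) for x in cv2.minAreaRect(q[:,:2].astype(np.float32))]); m0=q.mean(0);n_=np.linalg.svd(q-m0,full_matrices=0)[2][2];print("tilt",np.arccos(abs(n_[2])).round(4),"z",m0[2].round(1))
```

```text
1261 r41.9 z22.2 bearing -0.667
63 r82.4 z14.8 bearing -0.747
59 r82.1 z14.8 bearing -0.628
54 r82.6 z15.2 bearing 0.004
screen [array([544.791, 192.642]), array([173.279,  95.48 ]), np.float64(56.519)]
tilt 0.0015 z 68.8
1913 r40.3 z22.1 bearing -0.677
88 r81.7 z14.9 bearing -0.747
84 r81.8 z15.1 bearing -0.627
82 r82.3 z15.1 bearing 0.005
screen [array([545.108, 192.498]), array([173.525,  96.615]), np.float64(56.703)]
tilt 0.0013 z 68.7
```

The fits put the swivel at about −0.69, within 0.015 rad of the pair's middle at −0.695 on the same scale. The tablet is flat (0.0015), the items are upright on the mat and the reader is docked, so I'm handing in.

Run:
```python
from h import *
v=cloud("side"); print(rect([v],(489,-268),75,134,146),rect([v],(491,-398),75,122,134),rect([v],(486,-78),95,35,45))
st(); print(ctrl.finish_job())
```

```text
(array([ 487.84475708, -268.15234375]), (60.44569396972656, 75.08971405029297), np.float64(0.018864948909415633), np.float64(138.9433594996122), 1090) (array([ 489.33956909, -397.17233276]), (67.98407745361328, 77.64733123779297), np.float64(0.03773080079688837), np.float64(127.30429896347687), 2187) (array([484.78012085, -79.27812195]), (150.84921264648438, 61.527774810791016), np.float64(0.13646957880617774), np.float64(39.265994020652215), 1563)
t70.2 [400.3 189.8 330.4] F [ 0.3  0.4 -0.6] w33.9 g0
the job is handed in; nothing more can be done
None
```

I handed the job in at 70 s, and my last camera checks showed everything as asked: tablet at the single rib and about 60°, flask then carton scanned (the only two items there), reader docked nose forward, both items upright on the mat, tablet folded flat within about 0.015 rad of the pair's middle.

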